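# Put the magnifying glass away in the drawer and close the hasp

## Task

Put the magnifying glass away: lay it gently, flat, in the free part of the open drawer of the small wooden cabinet. Then push the drawer fully home and, after that, swing the steel hasp over so that it hangs down on the drawer front, over its staple. Leave the slide box and the glue stick alone.

Things in the scene. Friction and masses are not known exactly. Their poses are not given: they have to be found in the camera images.
- magnifier: Magnifying glass lying flat on the bench, 162 mm long: a dark-rimmed glass disc 80 mm across and 16 mm thick, and a straight black handle 20 mm wide, 20 mm high and 78 mm long. Its origin is on the underside, x along its length: the handle runs from x = -80 mm to -2 mm, the disc is centred at x = +42 mm. z up. About 120 g; it balances near x = +8 mm.
- cabinet: Small wooden bench cabinet with one drawer, 250 mm deep (x), 320 mm wide (y), 110 mm high, fixed to the bench. Its origin is on the bench at the middle of the lower edge of its front face; x points into the cabinet, away from the robot, y to its left, z up. The top board is flush with the face of the closed drawer.
- drawer (a joint): How far the drawer is pulled out towards the robot (cabinet -x), m: 0 = fully home, 0.17 = end of travel.
- bay (a point): On the drawer's floor, 22 mm above the bench, mid of the free uncovered part; moves with the drawer, cabinet axes. Free: 115 mm either way in y (left: a block, 62 mm above the bench, with eyepieces up to 80; right: the side wall); in x from -63 mm (drawer front) to +135 mm (back wall), roofed beyond the cabinet's front edge. Wall tops are 79 mm above the bench.
- drawer_front (a point): Middle of the top edge of the drawer front's outer face, 88 mm above the bench; moves with the drawer, cabinet axes. The front is 292 mm wide, 74 high, 15 thick. A wire staple stands 14 mm out of its middle, 22 mm below this point; two knobs, 26 mm across, stand 26 mm out, 110 mm left and right of it, 38 mm below it.
- hasp (a joint): Angle of the hasp, rad: 0 = hanging straight down on the drawer front with its slot over the staple; 1.57 = pointing straight out towards the robot; 3.14 = straight up; 3.9 = its stop, leaning back over the cabinet's top. It swings freely and falls to whichever side of upright it is on.
- hasp_hinge (a point): Middle of the hasp's hinge pin, at the middle of the top front edge of the cabinet, 114 mm above the bench; the pin runs along the cabinet's y.
- hasp_tip (a point): Middle of the free end of the hasp, a slotted steel plate 40 mm wide, 4 mm thick and 68 mm long from its hinge pin.
- slide_box: Closed grey and white plastic box for microscope slides, 102 x 77 x 32 mm, loose on the bench; origin under its centre. Not to be disturbed.
- glue_stick: White and grey glue stick standing upright, 33 mm across, 100 mm tall; origin under its centre. Not to be disturbed.

How it is judged:
By the outcome, as a careful person would: the job done as asked, in the order asked, and still so for the second after the job is handed in, with the robot touching nothing.
It also fails if it takes over 58 s, if anything falls off the work surface, if the arm or the gripper's body presses on something with over 40 N, if the wrist force passes 120 N, or if a joint passes its speed limit or range.

## Robot

A 6-joint arm with a two-finger parallel gripper is mounted at the origin on the work surface. World frame = base frame: x ahead of the robot, y to its left, z up, the work surface at z = 0. Lengths are in m, angles in rad, forces in N, time in s.
With the tool pointing down it reaches from about 0.25 to 0.725 m from the base axis. Payload 4 kg.
Tool frame: the origin (TCP) lies between the finger pads; the fingertips stand 11 mm ahead of it and the grasp point (between the pads) lies 8 mm behind it (bot.tip_extent is the distance from the TCP to the fingertips, in m); z points along the fingers, y is the line along which they close (so a half turn about z gives the same grasp; the last joint's range is limited). The gripper opens to 85 mm and grips with 20 to 120 N. Pads are 22 mm wide; open, the fingers measure 114 mm over their backs; the gripper's body (76 mm by 85 mm) begins 54 mm behind the grasp point. The pads swing forward as they close: fully open they stand 13 mm farther back than shut.
Start: joints at [-1.197, 0.241, 0.005, 1.335, 0, 1.571], TCP at [0.183, -0.465, 0.242] pointing down, gripper open.
Joint ranges: [-2.72, 2.72], [-1.05, 1.87], [-1.09, 1.28], [-1.99, 2.15], [-1.42, 1.44], [-3.14, 3.14]. Speed limits (rad/s): [2.79, 2.79, 3.14, 3.14, 3.14, 3.14].

## Interface

Orientations are given as a unit quaternion [x, y, z, w].
In Python, from workcell import bot gives the robot as it stands. The module is installed in compiled form; this text tells all that it offers.
- The arm moves only by the tool drive_tool, never from a script. Its argument "rows" is a list of rows, each an object of numbers: "dx", "dy", "dz": the shift along the tool's x, y, z in units of 50 mm (1.0 is 50 mm); "wx", "wy", "wz": the turn, a rotation vector about the tool's x, y, z in units of 5 degrees (1.0 is 5 degrees); "hand": the finger opening in mm, from 0 to 85.4. A call has 1 to 20 rows; each row is the pose to reach, as a shift and turn from the pose commanded when the call began, along the tool's axes at that moment; what a row does not reach only later rows make up. A row lasts 1/10 s, in which the tool goes at most 50 mm and 8.59 degrees, less where a joint would pass 70% of its speed; a pose out of reach is approached as far as the arm can. A call with a gripper value outside its range is refused whole. The fingers move at their own pace and stop on an object; the grip force is fixed at half the most. Time passes only in rows, so rows that repeat a pose let the fingers close. It gives the time, the measured TCP pose, the force, the opening and the grip force at its end, in the units of the state.
- bot.get_obs(): the state, without advancing time (a new reading comes with each control period).
- bot.camera(name): name is "side" or "top"; returns the picture (420x560x3 uint8, red, green, blue); there is no depth.
- bot.get_calibration(name): a dict with "vfov" (degrees; the focal length in pixels is half the picture's height over the tangent of half this angle, whatever the lens; pixels are square), "cx", "cy" (the principal point, pixels), "origin" and "rotation" of the camera in the world. Camera axes: x right, y up, looking along -z (the intrinsics and any distortion apply to the point x, -y, -z); pixel columns grow to the right and rows downward; lengths in m; the calibration is good to about 2 mm. A picture is of the moment at which its call begins. get_calibration takes no time and is no camera call.
- bot.job_done(): hands the job in; it is judged then, once.
Trained networks look in the newest picture that a camera, given by its name, has taken for a name from the list of things; names that differ only in an ending like _2 or _b are one class to them, and where a whole thing is asked for, a point or a joint stands for the part that bears it (a point fixed in the world has none). Each returns a list of dicts, best first, with "score" (0 to 1); they miss things now and then, are a little off and sometimes report something else, mostly with a low value. They report only what shows in the picture. A call takes as long as a camera call.
- bot.look_for(camera, thing): "extent" ([centre column, centre row, width, height] in pixels, round what is visible of it).
- bot.outline_of(camera, thing): "region" (420x560 bool, what is visible of it) and "extent" ([centre column, centre row, width, height] in pixels, round what is visible of it).
The state is a dict: "clock": time; "joint_pos": joint angles; "joint_vel": joint speeds; "tau": joint torques, N m; "eef_pos": TCP position; "tool_rot": TCP orientation; "ft_force": force on the tool from outside, world axes, zero at the start; "ft_torque": the same for the moment, N m; "grip_width": finger opening in m; "grasp_force": force on a finger pad.
Only numpy, scipy, OpenCV 4.12 (cv2) and the standard library are available. Lean on these libraries where they do the work, as an engineer would, in place of code of your own. Each camera call takes 0.05 s, during which the arm holds its last target. There are 200 camera calls.

## Working session

There is one attempt and no reset: what is moved stays moved. The work goes in short steps, Python scripts to look and compute and a tool call to move; the robot and the scene stay as the last step left them, time stands still between calls to the robot, and variables do not carry over. Pictures are saved under pics/ and viewed, at most 10 in all, crops included, and the job is handed in when it is done.

Besides the shell and the picture viewer there is one more tool, called after "Emit:" by a JSON object that holds its "method" and its "body", one argument or row to a line. drive_tool: Moves the arm, as the interface text tells. Its arguments: {"type":"object","properties":{"rows":{"type":"array","items":{"type":"object","properties":{"dx":{"type":"number"},"dy":{"type":"number"},"dz":{"type":"number"},"wx":{"type":"number"},"wy":{"type":"number"},"wz":{"type":"number"},"hand":{"type":"number"}}}}},"required":["rows"]}

```bash
mkdir -p pics; python3 - <<'E'
from workcell import bot
import cv2,numpy as np
ims=[]
for c in("top","side"):
    im=bot.camera(c);cv2.imwrite(f"pics/{c}0.png",im[:,:,::-1])
    k=bot.get_calibration(c);print(c,{a:np.round(b,4).tolist() if not isinstance(b,str) else b for a,b in k.items()})
    for t in("magnifier","cabinet","drawer","drawer_front","hasp","slide_box","glue_stick"):
        print(t,[(np.round(d["extent"]).tolist(),round(d["score"],2)) for d in bot.look_for(c,t)[:2]])
o=bot.get_obs();print({a:np.round(b,3).tolist() for a,b in o.items()})
E
```

```text
top {'vfov': 43.5084, 'cx': 283.414, 'cy': 204.5178, 'origin': [0.3977, -0.0065, 1.4282], 'rotation': [-0.0416, 0.0331, 0.7082, -0.704]}
magnifier [([413.0, 184.0, 29.0, 59.0], 0.88), ([385.0, 249.0, 40.0, 44.0], 0.2)]
cabinet []
drawer [([247.0, 218.0, 122.0, 79.0], 0.86), ([248.0, 175.0, 17.0, 25.0], 0.58)]
drawer_front [([245.0, 220.0, 120.0, 76.0], 0.7)]
hasp [([249.0, 176.0, 18.0, 28.0], 0.54)]
slide_box [([384.0, 249.0, 41.0, 45.0], 0.82), ([246.0, 217.0, 120.0, 75.0], 0.56)]
glue_stick [([154.0, 268.0, 22.0, 15.0], 0.56)]
side {'vfov': 44.8625, 'cx': 282.1304, 'cy': 215.0473, 'origin': [-0.1867, 0.9999, 0.7762], 'rotation': [-0.1563, 0.4813, 0.8229, -0.2584]}
magnifier [([320.0, 189.0, 38.0, 23.0], 0.86), ([227.0, 235.0, 181.0, 114.0], 0.53)]
cabinet [([226.0, 232.0, 185.0, 115.0], 0.56), ([259.0, 248.0, 120.0, 87.0], 0.42)]
drawer [([260.0, 250.0, 120.0, 84.0], 0.78)]
drawer_front [([260.0, 249.0, 122.0, 85.0], 0.8)]
hasp [([235.0, 206.0, 24.0, 24.0], 0.84)]
slide_box [([356.0, 211.0, 42.0, 26.0], 0.9)]
glue_stick [([246.0, 312.0, 20.0, 47.0], 0.83)]
{'clock': 0.8, 'joint_pos': [-1.197, 0.241, 0.005, 1.335, 0.0, 1.571], 'joint_vel': [0.001, 0.001, 0.0, -0.0, 0.001, -0.002], 'tau': [0.001, -37.216, 25.268, 0.001, 0.0, -0.0], 'eef_pos': [0.183, -0.465, 0.242], 'tool_rot': [0.983, 0.186, 0.0, 0.0], 'ft_force': [0.238, 0.518, 0.048], 'ft_torque': [0.002, 0.01, 0.021], 'grasp_force': 0.0, 'grip_width': 0.086}
```

```bash
python3 - <<'E'
import cv2,numpy as np
a=cv2.imread("pics/top0.png")[80:330,130:450];cv2.imwrite("pics/top0c.png",cv2.resize(a,None,fx=2.4,fy=2.4,interpolation=3)[:600,:800])
a=cv2.imread("pics/side0.png")[130:350,110:400];cv2.imwrite("pics/side0c.png",cv2.resize(a,None,fx=2.7,fy=2.7,interpolation=3)[:600,:800])
E
```

```text
(no output)
```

View pics/top0c.png

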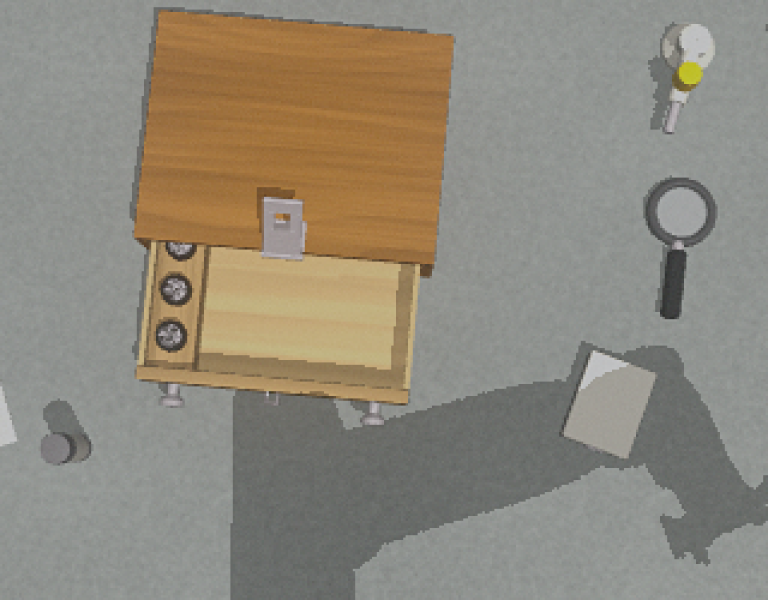

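View pics/side0c.png

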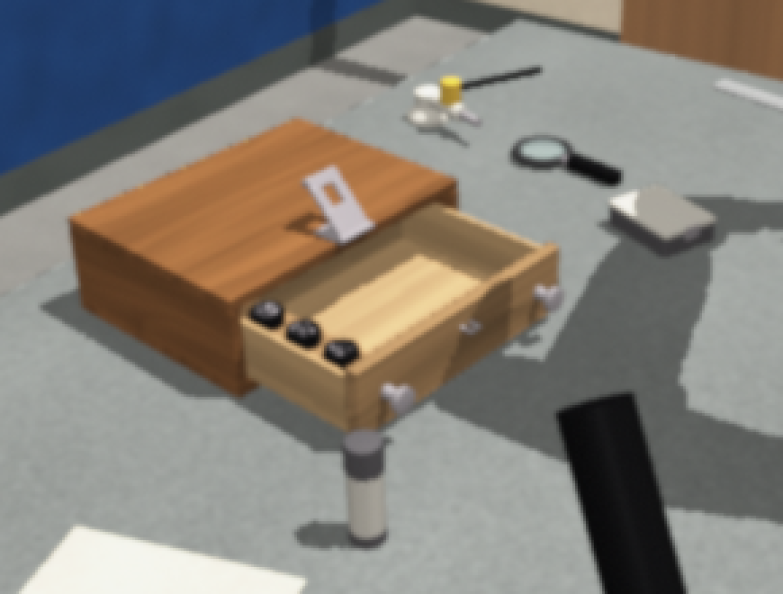

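The top view shows the magnifier with its disc at about (414,168) and its handle end at (410,212). The cabinet's front top edge runs from (187,179) to (310,190) and the drawer front from (187,238) to (300,248). The hasp leans back over the top at about (248,176). The glue stick stands in front of the left knob and the slide box is below the magnifier.

```bash
cat > h.py <<'E'
from workcell import bot
import cv2,numpy as np
from scipy.spatial.transform import Rotation as R
def cam(c):
    k=bot.get_calibration(c);return k,R.from_quat(k["rotation"]) if np.size(k["rotation"])==4 else R.from_matrix(k["rotation"]),210/np.tan(np.radians(k["vfov"]/2))
def px2w(c,u,v,z):
    k,r,f=cam(c);d=r.apply([(u-k["cx"])/f,-(v-k["cy"])/f,-1]);o=np.array(k["origin"]);return o+d*(z-o[2])/d[2]
def w2px(c,p):
    k,r,f=cam(c);q=r.inv().apply(np.array(p)-k["origin"]);return np.array([k["cx"]+f*q[0]/-q[2],k["cy"]-f*q[1]/-q[2]])
E
python3 - <<'E'
from h import *
P=lambda n,u,v,z,s=2.4:print(n,np.round(px2w("top",130+u/s,80+v/s,z),4)[:2])
P("cabL",136,238,.11);P("cabR",434,265,.11);P("cabBL",158,10,.11);P("cabBR",454,36,.11)
P("drL",137,380,.088);P("drR",408,403,.088);P("staple",272,402,.066)
P("disc",681,212,.014);P("hend",671,317,.018)
P("hinge",283,258,.112);P("hasptip",283,198,.16)
for c in("top","side"):
  for t,z in(("magnifier",.015),("slide_box",.032),("glue_stick",.1)):
    bot.camera(c)
    r=bot.outline_of(c,t)
    if not r: print(c,t,"none");continue
    m=r[0]["region"];v,u=np.nonzero(m)
    w=np.array([px2w(c,a,b,z)[:2] for a,b in zip(u,v)]);
    e,V=np.linalg.eigh(np.cov(w.T));
    print(c,t,round(r[0]["score"],2),"mean",w.mean(0).round(4),"ax",V[:,1].round(3),"box",w.min(0).round(3),w.max(0).round(3), cv2.minAreaRect(w.astype(np.float32)*1000))
E
```

```text
cabL [0.6039 0.2542]
cabR [ 0.573  -0.0604]
cabBL [0.8522 0.234 ]
cabBR [ 0.8205 -0.0845]
drL [0.4549 0.2553]
drR [ 0.4289 -0.0322]
staple [0.4313 0.1137]
disc [ 0.6442 -0.3441]
hend [ 0.5248 -0.3283]
hinge [0.5812 0.0984]
hasptip [0.6363 0.0947]
top magnifier 0.96 mean [ 0.6262 -0.3403] ax [-0.991  0.131] box [ 0.525 -0.383] [ 0.684 -0.304] ((606.6822509765625, -348.583984375), (156.20094299316406, 78.5146484375), 7.947063446044922)
top slide_box 0.87 mean [ 0.4285 -0.252 ] ax [-0.907  0.421] box [ 0.374 -0.303] [ 0.487 -0.201] ((428.1407165527344, -251.60546875), (78.98306274414062, 104.19642639160156), 67.97899627685547)
top glue_stick 0.79 mean [0.3838 0.3288] ax [-0.008  1.   ] box [0.368 0.302] [0.4   0.356] ((384.2074890136719, 329.0802917480469), (32.534400939941406, 52.940616607666016), 1.0390757322311401)
side magnifier 0.67 mean [ 0.607  -0.3263] ax [-0.989  0.151] box [ 0.515 -0.375] [ 0.681 -0.284] ((601.5343627929688, -315.64447021484375), (84.76734161376953, 171.32025146484375), 70.30943298339844)
side slide_box 0.86 mean [ 0.4148 -0.2279] ax [-0.746  0.666] box [ 0.35  -0.298] [ 0.482 -0.161] ((415.0550842285156, -230.588623046875), (109.19064331054688, 133.8394012451172), 70.34577178955078)
side glue_stick 0.95 mean [0.3462 0.3836] ax [-0.653  0.758] box [0.297 0.326] [0.398 0.439] ((348.8762512207031, 381.80267333984375), (31.754528045654297, 139.5333251953125), 39.58079147338867)
```

```bash
cat >> h.py <<'E'
def down(yaw): # tool pointing down, tool x at world heading yaw (deg)
    return R.from_euler("z",yaw,degrees=True)*R.from_euler("x",180,degrees=True)
def delta(p,rot):
    o=bot.get_obs();r=R.from_quat(o["tool_rot"])
    return np.round(r.inv().apply(np.array(p)-o["eef_pos"])/.05,3).tolist(),np.round((r.inv()*rot).as_rotvec(degrees=True)/5,2).tolist()
E
python3 - <<'E'
from h import *
print(bot.tip_extent,bot.get_obs()["clock"])
g=(.5864,-.3365)
print(delta([*g,.12],down(-7.6)),delta([*g,.014],down(-7.6)))
for n,p in (("blockR",(197,368,.062)),("wallR outer",(410,385,.079)),("wallR in",(400,330,.079)),("floorR",(389,368,.022))):
  w=px2w("top",130+p[0]/2.4,80+p[1]/2.4,p[2]);d=w[:2]-[.4419,.1116];c=np.array([.9957,-.0924]);print(n,w.round(3),"drawer xy",round(d@c,4),round(d@[.0924,.9957],4))
E
```

```text
0.011 1.4
([8.461, 0.547, 2.446], [0.0, -0.0, 5.8]) ([8.461, 0.546, 4.566], [0.0, -0.0, 5.8])
blockR [0.469 0.195 0.062] drawer xy 0.0188 0.086
wallR outer [ 0.448 -0.035  0.079] drawer xy 0.0198 -0.1451
wallR in [ 0.507 -0.025  0.079] drawer xy 0.0775 -0.1295
floorR [ 0.469 -0.013  0.022] drawer xy 0.0389 -0.1212
```

Emit:
{"method": "drive_tool", "body": {
  "rows": [
    {"dx": 1,"dy": 0.06,"dz": 0.3,"wz": 0.7,"hand": 45},
    {"dx": 2,"dy": 0.13,"dz": 0.6,"wz": 1.4,"hand": 45},
    {"dx": 3,"dy": 0.19,"dz": 0.9,"wz": 2.1,"hand": 45},
    {"dx": 4,"dy": 0.26,"dz": 1.2,"wz": 2.8,"hand": 45},
    {"dx": 5,"dy": 0.32,"dz": 1.5,"wz": 3.5,"hand": 45},
    {"dx": 6,"dy": 0.39,"dz": 1.8,"wz": 4.2,"hand": 45},
    {"dx": 7,"dy": 0.45,"dz": 2.1,"wz": 4.9,"hand": 45},
    {"dx": 8,"dy": 0.52,"dz": 2.4,"wz": 5.6,"hand": 45},
    {"dx": 8.46,"dy": 0.547,"dz": 2.45,"wz": 5.8,"hand": 45},
    {"dx": 8.46,"dy": 0.547,"dz": 2.45,"wz": 5.8,"hand": 45},
    {"dx": 8.46,"dy": 0.547,"dz": 2.45,"wz": 5.8,"hand": 45},
    {"dx": 8.46,"dy": 0.547,"dz": 2.45,"wz": 5.8,"hand": 45}
  ]
}}

```text
invalid input at $.rows[0]: expected keys dx, dy, dz, wx, wy, wz, hand
```

```bash
python3 - <<'E'
from h import *
g=(.5864,-.3365)
o=bot.get_obs();print(o["clock"],o["joint_pos"],o["grip_width"])
print(delta([*g,.014],down(-7.6)))
a=bot.camera("top")[120:240,340:480];cv2.imwrite("pics/t1.png",cv2.resize(a,None,fx=4,fy=4,interpolation=3)[:,:,::-1])
E
```

```text
1.4 [-1.19701890e+00  2.40623673e-01  5.02607688e-03  1.33513233e+00
 -3.70850852e-06  1.57080417e+00] 0.0852356168808325
([8.461, 0.546, 4.566], [0.0, -0.0, 5.8])
```

View pics/t1.png

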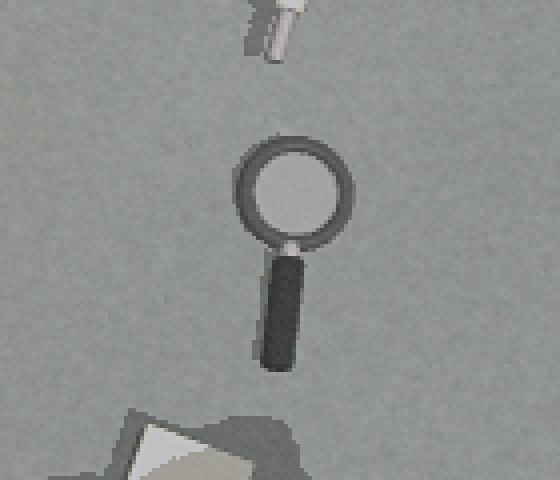

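The move was refused because every row needs all the keys. The picture shows the magnifier unmoved, its handle running from about (412,184) to (409,212). I'll repeat the move with all keys.

Emit:
{"method": "drive_tool", "body": {
  "rows": [
    {"dx": 1,"dy": 0.06,"dz": 0.3,"wx": 0,"wy": 0,"wz": 0.7,"hand": 45},
    {"dx": 2,"dy": 0.13,"dz": 0.6,"wx": 0,"wy": 0,"wz": 1.4,"hand": 45},
    {"dx": 3,"dy": 0.19,"dz": 0.9,"wx": 0,"wy": 0,"wz": 2.1,"hand": 45},
    {"dx": 4,"dy": 0.26,"dz": 1.2,"wx": 0,"wy": 0,"wz": 2.8,"hand": 45},
    {"dx": 5,"dy": 0.32,"dz": 1.5,"wx": 0,"wy": 0,"wz": 3.5,"hand": 45},
    {"dx": 6,"dy": 0.39,"dz": 1.8,"wx": 0,"wy": 0,"wz": 4.2,"hand": 45},
    {"dx": 7,"dy": 0.45,"dz": 2.1,"wx": 0,"wy": 0,"wz": 4.9,"hand": 45},
    {"dx": 8,"dy": 0.52,"dz": 2.4,"wx": 0,"wy": 0,"wz": 5.6,"hand": 45},
    {"dx": 8.46,"dy": 0.547,"dz": 2.45,"wx": 0,"wy": 0,"wz": 5.8,"hand": 45},
    {"dx": 8.46,"dy": 0.547,"dz": 2.45,"wx": 0,"wy": 0,"wz": 5.8,"hand": 45},
    {"dx": 8.46,"dy": 0.547,"dz": 2.45,"wx": 0,"wy": 0,"wz": 5.8,"hand": 45},
    {"dx": 8.46,"dy": 0.547,"dz": 2.45,"wx": 0,"wy": 0,"wz": 5.8,"hand": 45}
  ]
}}

```text
clock: 2.65
eef_pos: [0.5855, -0.3369, 0.12]
tool_rot: [0.998, -0.066, -0.0, 0.0]
ft_force: [-0.1, -0.2, -0.2]
grip_width: 0.0449
grasp_force: 0.0
```

```bash
python3 - <<'E'
from h import *
g=(.5864,-.3365)
o=bot.get_obs();print(o["clock"],o["joint_pos"].round(3),o["grip_width"],o["eef_pos"])
print(delta([*g,.014],down(-7.6)))
E
```

```text
2.65 [-0.522  0.659  0.336  1.248 -0.     2.753] 0.04490232009293086 [ 0.58553908 -0.33692119  0.11997981]
([0.017, -0.011, 2.12], [0.0, 0.01, -0.0])
```

Emit:
{"method": "drive_tool", "body": {
  "rows": [
    {"dx": 0,"dy": 0,"dz": 0.7,"wx": 0,"wy": 0,"wz": 0,"hand": 45},
    {"dx": 0,"dy": 0,"dz": 1.4,"wx": 0,"wy": 0,"wz": 0,"hand": 45},
    {"dx": 0,"dy": 0,"dz": 1.9,"wx": 0,"wy": 0,"wz": 0,"hand": 45},
    {"dx": 0,"dy": 0,"dz": 2.12,"wx": 0,"wy": 0,"wz": 0,"hand": 45},
    {"dx": 0,"dy": 0,"dz": 2.12,"wx": 0,"wy": 0,"wz": 0,"hand": 45},
    {"dx": 0,"dy": 0,"dz": 2.12,"wx": 0,"wy": 0,"wz": 0,"hand": 10},
    {"dx": 0,"dy": 0,"dz": 2.12,"wx": 0,"wy": 0,"wz": 0,"hand": 10},
    {"dx": 0,"dy": 0,"dz": 2.12,"wx": 0,"wy": 0,"wz": 0,"hand": 10},
    {"dx": 0,"dy": 0,"dz": 2.12,"wx": 0,"wy": 0,"wz": 0,"hand": 10},
    {"dx": 0,"dy": 0,"dz": 2.12,"wx": 0,"wy": 0,"wz": 0,"hand": 10},
    {"dx": 0,"dy": 0,"dz": 2.12,"wx": 0,"wy": 0,"wz": 0,"hand": 10}
  ]
}}

```text
clock: 3.75
eef_pos: [0.5878, -0.3376, 0.0166]
tool_rot: [0.998, -0.066, 0.002, 0.001]
ft_force: [-1.4, -0.5, 6.9]
grip_width: 0.0184
grasp_force: 61.8
```

Emit:
{"method": "drive_tool", "body": {
  "rows": [
    {"dx": 0,"dy": 0,"dz": -0.2,"wx": 0,"wy": 0,"wz": 0,"hand": 10},
    {"dx": 0,"dy": 0,"dz": -0.8,"wx": 0,"wy": 0,"wz": 0,"hand": 10},
    {"dx": 0,"dy": 0,"dz": -1.6,"wx": 0,"wy": 0,"wz": 0,"hand": 10},
    {"dx": 0,"dy": 0,"dz": -2.4,"wx": 0,"wy": 0,"wz": 0,"hand": 10},
    {"dx": 0,"dy": 0,"dz": -3.2,"wx": 0,"wy": 0,"wz": 0,"hand": 10},
    {"dx": 0,"dy": 0,"dz": -3.7,"wx": 0,"wy": 0,"wz": 0,"hand": 10},
    {"dx": 0,"dy": 0,"dz": -3.7,"wx": 0,"wy": 0,"wz": 0,"hand": 10}
  ]
}}

```text
clock: 4.45
eef_pos: [0.5886, -0.3375, 0.2051]
tool_rot: [0.998, -0.066, 0.005, 0.002]
ft_force: [0.1, -0.2, -1.0]
grip_width: 0.0182
grasp_force: 60.8
```

```bash
python3 - <<'E'
from h import *
o=bot.get_obs();print(o["clock"],o["joint_pos"].round(3),o["grip_width"],o["grasp_force"],o["ft_force"].round(2),o["ft_torque"].round(3))
print(delta([.5155,.0606,.2],down(84.7)))
print(bot.get_obs()["eef_pos"])
for c in("side","top"):
  im=bot.camera(c);u,v=w2px(c,bot.get_obs()["eef_pos"]).astype(int);a=im[max(v-70,0):v+70,max(u-90,0):u+90]
  cv2.imwrite(f"pics/{c}2.png",cv2.resize(a,None,fx=3,fy=3,interpolation=3)[:,:,::-1])
E
```

```text
4.45 [-0.521  0.617  0.484  1.427  0.     2.753] 0.018219497526396997 60.82494020462036 [ 0.11 -0.22 -1.01] [ 0.044 -0.054 -0.013]
([-2.5, -7.701, 0.05], [0.12, -0.05, -18.45])
[ 0.58862912 -0.33754058  0.20514328]
```

View pics/side2.png

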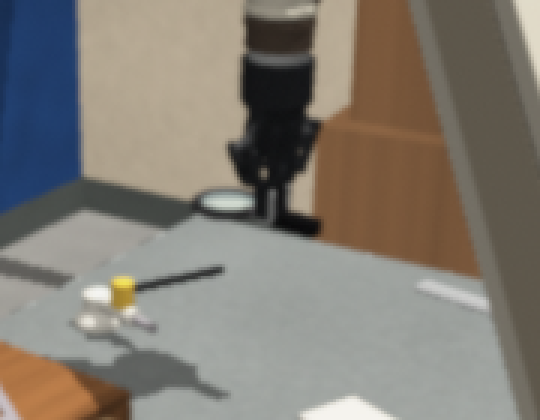

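The magnifier is held level by its handle near the neck, with the disc at about (230,203) of the crop. Next I carry it over the drawer.

Emit:
{"method": "drive_tool", "body": {
  "rows": [
    {"dx": -0.2,"dy": -0.6,"dz": 0,"wx": 0,"wy": 0,"wz": -1.4,"hand": 10},
    {"dx": -0.4,"dy": -1.2,"dz": 0,"wx": 0,"wy": 0,"wz": -2.8,"hand": 10},
    {"dx": -0.6,"dy": -1.8,"dz": 0,"wx": 0,"wy": 0,"wz": -4.3,"hand": 10},
    {"dx": -0.8,"dy": -2.4,"dz": 0,"wx": 0,"wy": 0,"wz": -5.7,"hand": 10},
    {"dx": -1,"dy": -3,"dz": 0,"wx": 0,"wy": 0,"wz": -7.1,"hand": 10},
    {"dx": -1.2,"dy": -3.6,"dz": 0,"wx": 0,"wy": 0,"wz": -8.5,"hand": 10},
    {"dx": -1.4,"dy": -4.2,"dz": 0,"wx": 0,"wy": 0,"wz": -9.9,"hand": 10},
    {"dx": -1.6,"dy": -4.8,"dz": 0,"wx": 0,"wy": 0,"wz": -11.4,"hand": 10},
    {"dx": -1.8,"dy": -5.4,"dz": 0,"wx": 0,"wy": 0,"wz": -12.8,"hand": 10},
    {"dx": -2,"dy": -6,"dz": 0,"wx": 0,"wy": 0,"wz": -14.2,"hand": 10},
    {"dx": -2.2,"dy": -6.6,"dz": 0,"wx": 0,"wy": 0,"wz": -15.6,"hand": 10},
    {"dx": -2.35,"dy": -7.2,"dz": 0,"wx": 0,"wy": 0,"wz": -17,"hand": 10},
    {"dx": -2.5,"dy": -7.7,"dz": 0.05,"wx": 0.1,"wy": 0,"wz": -18.45,"hand": 10},
    {"dx": -2.5,"dy": -7.7,"dz": 0.05,"wx": 0.1,"wy": 0,"wz": -18.45,"hand": 10},
    {"dx": -2.5,"dy": -7.7,"dz": 0.05,"wx": 0.1,"wy": 0,"wz": -18.45,"hand": 10}
  ]
}}

```text
clock: 6.05
eef_pos: [0.5119, 0.0619, 0.1944]
tool_rot: [0.739, 0.674, -0.002, -0.005]
ft_force: [0.4, 0.7, -1.3]
grip_width: 0.0181
grasp_force: 60.8
```

```bash
python3 - <<'E'
from h import *
o=bot.get_obs();print(o["clock"],o["joint_pos"].round(3),o["eef_pos"].round(4),o["grip_width"],R.from_quat(o["tool_rot"]).as_matrix().round(3).tolist())
print(delta([.5155,.0606,.042],down(84.7)))
im=bot.camera("top")[120:270,160:340];cv2.imwrite("pics/t3.png",cv2.resize(im,None,fx=4,fy=4,interpolation=3)[:,:,::-1])
E
```

```text
6.05 [ 0.117  0.303 -0.038  1.238  0.006  1.78 ] [0.5119 0.0619 0.1944] 0.01809440111586802 [[0.093, 0.996, -0.009], [0.996, -0.093, 0.005], [0.004, -0.009, -1.0]]
([-0.032, 0.102, 3.047], [-0.11, -0.05, -0.0])
```

View pics/t3.png

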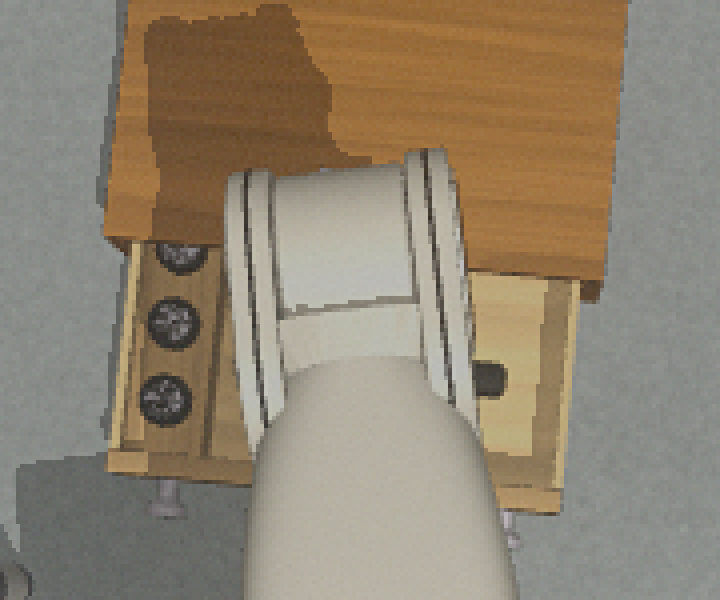

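Emit:
{"method": "drive_tool", "body": {
  "rows": [
    {"dx": -0.03,"dy": 0.08,"dz": 0.6,"wx": -0.1,"wy": 0,"wz": 0,"hand": 10},
    {"dx": -0.03,"dy": 0.08,"dz": 1.2,"wx": -0.1,"wy": 0,"wz": 0,"hand": 10},
    {"dx": -0.03,"dy": 0.08,"dz": 1.8,"wx": -0.1,"wy": 0,"wz": 0,"hand": 10},
    {"dx": -0.03,"dy": 0.08,"dz": 2.4,"wx": -0.1,"wy": 0,"wz": 0,"hand": 10},
    {"dx": -0.03,"dy": 0.08,"dz": 2.8,"wx": -0.1,"wy": 0,"wz": 0,"hand": 10},
    {"dx": -0.03,"dy": 0.08,"dz": 2.95,"wx": -0.1,"wy": 0,"wz": 0,"hand": 10},
    {"dx": -0.03,"dy": 0.08,"dz": 3.0,"wx": -0.1,"wy": 0,"wz": 0,"hand": 10},
    {"dx": -0.03,"dy": 0.08,"dz": 3.0,"wx": -0.1,"wy": 0,"wz": 0,"hand": 10}
  ]
}}

```text
clock: 6.9
eef_pos: [0.5169, 0.0602, 0.0466]
tool_rot: [0.74, 0.673, 0.003, -0.0]
ft_force: [1.5, 0.4, -1.5]
grip_width: 0.0184
grasp_force: 60.8
```

Now lower the last 8 mm slowly.

Emit:
{"method": "drive_tool", "body": {
  "rows": [
    {"dx": 0,"dy": 0,"dz": 0.04,"wx": 0,"wy": 0,"wz": 0,"hand": 10},
    {"dx": 0,"dy": 0,"dz": 0.08,"wx": 0,"wy": 0,"wz": 0,"hand": 10},
    {"dx": 0,"dy": 0,"dz": 0.11,"wx": 0,"wy": 0,"wz": 0,"hand": 10},
    {"dx": 0,"dy": 0,"dz": 0.13,"wx": 0,"wy": 0,"wz": 0,"hand": 10},
    {"dx": 0,"dy": 0,"dz": 0.13,"wx": 0,"wy": 0,"wz": 0,"hand": 10}
  ]
}}

```text
clock: 7.4
eef_pos: [0.5163, 0.0608, 0.0398]
tool_rot: [0.739, 0.673, 0.003, -0.001]
ft_force: [-0.1, 0.0, -0.8]
grip_width: 0.018
grasp_force: 60.8
```

Emit:
{"method": "drive_tool", "body": {
  "rows": [
    {"dx": 0,"dy": 0,"dz": 0.02,"wx": 0,"wy": 0,"wz": 0,"hand": 10},
    {"dx": 0,"dy": 0,"dz": 0.03,"wx": 0,"wy": 0,"wz": 0,"hand": 10},
    {"dx": 0,"dy": 0,"dz": 0.03,"wx": 0,"wy": 0,"wz": 0,"hand": 10}
  ]
}}

```text
clock: 7.7
eef_pos: [0.5165, 0.0608, 0.0385]
tool_rot: [0.739, 0.673, 0.003, -0.001]
ft_force: [-0.1, -0.7, 1.4]
grip_width: 0.0184
grasp_force: 61.1
```

Emit:
{"method": "drive_tool", "body": {
  "rows": [
    {"dx": 0,"dy": 0,"dz": 0,"wx": 0,"wy": 0,"wz": 0,"hand": 24},
    {"dx": 0,"dy": 0,"dz": 0,"wx": 0,"wy": 0,"wz": 0,"hand": 30},
    {"dx": 0,"dy": 0,"dz": 0,"wx": 0,"wy": 0,"wz": 0,"hand": 38},
    {"dx": 0,"dy": 0,"dz": 0,"wx": 0,"wy": 0,"wz": 0,"hand": 38},
    {"dx": 0,"dy": 0,"dz": -0.3,"wx": 0,"wy": 0,"wz": 0,"hand": 38},
    {"dx": 0,"dy": 0,"dz": -0.9,"wx": 0,"wy": 0,"wz": 0,"hand": 38},
    {"dx": 0,"dy": 0,"dz": -1.7,"wx": 0,"wy": 0,"wz": 0,"hand": 38},
    {"dx": 0,"dy": 0,"dz": -2.5,"wx": 0,"wy": 0,"wz": 0,"hand": 38},
    {"dx": 0,"dy": 0,"dz": -3.3,"wx": 0,"wy": 0,"wz": 0,"hand": 38},
    {"dx": 0,"dy": 0.8,"dz": -3.5,"wx": 0,"wy": 0,"wz": 0,"hand": 0},
    {"dx": 0,"dy": -0.9,"dz": -3.5,"wx": 0,"wy": 0,"wz": 0,"hand": 0},
    {"dx": 0,"dy": -1.8,"dz": -3.5,"wx": 0,"wy": 0,"wz": 0,"hand": 0},
    {"dx": 0,"dy": -2.7,"dz": -3.5,"wx": 0,"wy": 0,"wz": 0,"hand": 0},
    {"dx": 0,"dy": -3.6,"dz": -3.5,"wx": 0,"wy": 0,"wz": 0,"hand": 0},
    {"dx": 0,"dy": -4,"dz": -3.5,"wx": 0,"wy": 0,"wz": 0,"hand": 0},
    {"dx": 0,"dy": -4,"dz": -3.5,"wx": 0,"wy": 0,"wz": 0,"hand": 0}
  ]
}}

```text
clock: 9.3
eef_pos: [0.3113, 0.078, 0.212]
tool_rot: [0.739, 0.674, 0.002, -0.002]
ft_force: [0.9, -0.5, -0.9]
grip_width: -0.0
grasp_force: 0.0
```

```bash
python3 - <<'E'
from h import *
o=bot.get_obs();print(o["clock"],o["joint_pos"].round(3),o["eef_pos"].round(4),o["grip_width"])
im=bot.camera("top")[120:270,160:340];cv2.imwrite("pics/t4.png",cv2.resize(im,None,fx=4,fy=4,interpolation=3)[:,:,::-1])
E
```

```text
9.3 [ 0.241 -0.102 -0.449  1.223  0.005  1.903] [0.3113 0.078  0.212 ] -1.2929507918404873e-07
```

View pics/t4.png

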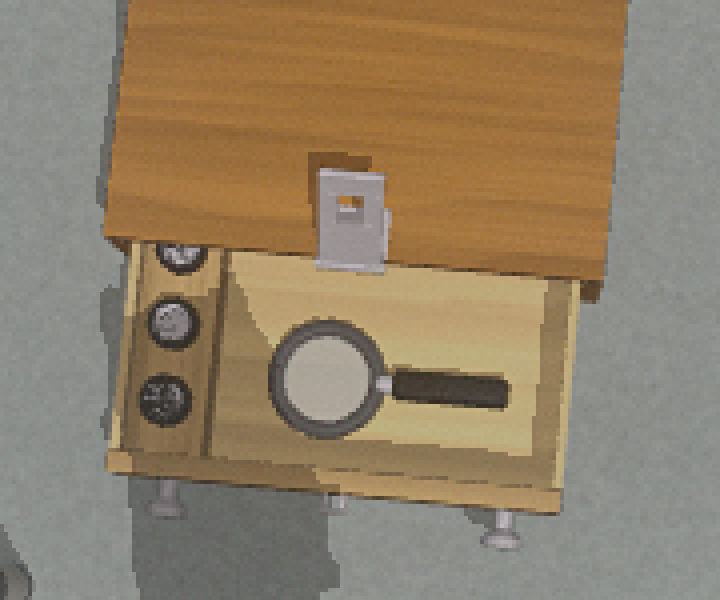

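The top view shows the magnifier flat in the free bay, its disc at crop (327,378) and handle to (508,393), clear of the walls and block. Next is the push on the drawer.

```bash
cat >> h.py <<'E'
C0=np.array([.5885,.0969]);CX=np.array([.9957,-.0924]);CY=np.array([.0924,.9957])
def cab(x,y,z): return [*(C0+x*CX+y*CY),z]
def tilt(t,yaw=84.7): return down(yaw)*R.from_euler("x",-t,degrees=True)
E
python3 - <<'E'
from h import *
for a in((-.20,-.04,.13),(-.20,-.04,.055)):print(delta(cab(*a),tilt(35)))
E
```

```text
([0.064, 1.414, 1.66], [-6.96, -0.07, -0.01])
([0.056, 1.408, 3.16], [-6.96, -0.07, -0.01])
```

Emit:
{"method": "drive_tool", "body": {
  "rows": [
    {"dx": 0,"dy": 0.3,"dz": 0.4,"wx": -1.7,"wy": 0,"wz": 0,"hand": 0},
    {"dx": 0,"dy": 0.7,"dz": 0.8,"wx": -3.4,"wy": 0,"wz": 0,"hand": 0},
    {"dx": 0.06,"dy": 1,"dz": 1.2,"wx": -5.1,"wy": 0,"wz": 0,"hand": 0},
    {"dx": 0.06,"dy": 1.41,"dz": 1.66,"wx": -6.96,"wy": 0,"wz": 0,"hand": 0},
    {"dx": 0.06,"dy": 1.41,"dz": 2.2,"wx": -6.96,"wy": 0,"wz": 0,"hand": 0},
    {"dx": 0.06,"dy": 1.41,"dz": 2.8,"wx": -6.96,"wy": 0,"wz": 0,"hand": 0},
    {"dx": 0.06,"dy": 1.41,"dz": 3.16,"wx": -6.96,"wy": 0,"wz": 0,"hand": 0},
    {"dx": 0.06,"dy": 1.41,"dz": 3.16,"wx": -6.96,"wy": 0,"wz": 0,"hand": 0},
    {"dx": 0.06,"dy": 1.41,"dz": 3.16,"wx": -6.96,"wy": 0,"wz": 0,"hand": 0}
  ]
}}

```text
clock: 10.25
eef_pos: [0.393, 0.0784, 0.0589]
tool_rot: [0.707, 0.642, 0.2, 0.219]
ft_force: [-0.0, -0.9, 0.3]
grip_width: -0.0001
grasp_force: 0.0
```

```bash
python3 - <<'E'
from h import *
o=bot.get_obs();print(o["clock"],o["joint_pos"].round(3),o["eef_pos"].round(4))
for a in((-.16,-.04,.055),(-.03,-.04,.055),(-.018,-.04,.055)):print(delta(cab(*a),tilt(35)))
E
```

```text
10.25 [ 0.39   0.027 -1.085 -0.088 -0.266  1.982] [0.393  0.0784 0.0589]
([-0.068, 0.499, 0.437], [-0.1, 0.0, -0.04])
([-0.06, 2.641, 1.911], [-0.1, 0.0, -0.04])
([-0.059, 2.839, 2.047], [-0.1, 0.0, -0.04])
```

Emit:
{"method": "drive_tool", "body": {
  "rows": [
    {"dx": -0.06,"dy": 0.25,"dz": 0.22,"wx": 0,"wy": 0,"wz": 0,"hand": 0},
    {"dx": -0.06,"dy": 0.5,"dz": 0.44,"wx": 0,"wy": 0,"wz": 0,"hand": 0},
    {"dx": -0.06,"dy": 0.65,"dz": 0.54,"wx": 0,"wy": 0,"wz": 0,"hand": 0},
    {"dx": -0.06,"dy": 0.8,"dz": 0.64,"wx": 0,"wy": 0,"wz": 0,"hand": 0},
    {"dx": -0.06,"dy": 0.95,"dz": 0.75,"wx": 0,"wy": 0,"wz": 0,"hand": 0},
    {"dx": -0.06,"dy": 1.1,"dz": 0.85,"wx": 0,"wy": 0,"wz": 0,"hand": 0},
    {"dx": -0.06,"dy": 1.25,"dz": 0.95,"wx": 0,"wy": 0,"wz": 0,"hand": 0},
    {"dx": -0.06,"dy": 1.4,"dz": 1.06,"wx": 0,"wy": 0,"wz": 0,"hand": 0},
    {"dx": -0.06,"dy": 1.55,"dz": 1.16,"wx": 0,"wy": 0,"wz": 0,"hand": 0},
    {"dx": -0.06,"dy": 1.7,"dz": 1.26,"wx": 0,"wy": 0,"wz": 0,"hand": 0},
    {"dx": -0.06,"dy": 1.85,"dz": 1.37,"wx": 0,"wy": 0,"wz": 0,"hand": 0},
    {"dx": -0.06,"dy": 2.0,"dz": 1.47,"wx": 0,"wy": 0,"wz": 0,"hand": 0},
    {"dx": -0.06,"dy": 2.15,"dz": 1.57,"wx": 0,"wy": 0,"wz": 0,"hand": 0},
    {"dx": -0.06,"dy": 2.3,"dz": 1.68,"wx": 0,"wy": 0,"wz": 0,"hand": 0},
    {"dx": -0.06,"dy": 2.4,"dz": 1.74,"wx": 0,"wy": 0,"wz": 0,"hand": 0},
    {"dx": -0.06,"dy": 2.5,"dz": 1.81,"wx": 0,"wy": 0,"wz": 0,"hand": 0},
    {"dx": -0.06,"dy": 2.6,"dz": 1.88,"wx": 0,"wy": 0,"wz": 0,"hand": 0},
    {"dx": -0.06,"dy": 2.64,"dz": 1.91,"wx": 0,"wy": 0,"wz": 0,"hand": 0},
    {"dx": -0.06,"dy": 2.64,"dz": 1.91,"wx": 0,"wy": 0,"wz": 0,"hand": 0}
  ]
}}

```text
clock: 12.15
eef_pos: [0.5553, 0.0601, 0.0559]
tool_rot: [0.707, 0.642, 0.201, 0.219]
ft_force: [-0.8, -0.4, -0.8]
grip_width: -0.0002
grasp_force: 0.0
```

```bash
python3 - <<'E'
from h import *
o=bot.get_obs();print(o["clock"],o["eef_pos"].round(4),"cab",[(o["eef_pos"][:2]-C0)@CX,(o["eef_pos"][:2]-C0)@CY])
for a in((-.02,-.04,.055),(-.012,-.04,.055)):print(delta(cab(*a),tilt(35)))
im=bot.camera("side")[130:350,110:400];cv2.imwrite("pics/s5.png",cv2.resize(im,None,fx=2.7,fy=2.7,interpolation=3)[:,:,::-1])
E
```

```text
12.15 [0.5553 0.0601 0.0559] cab [np.float64(-0.029607152417748573), np.float64(-0.03972830984806964)]
([-0.005, 0.148, 0.123], [-0.07, -0.01, -0.05])
([-0.005, 0.28, 0.214], [-0.07, -0.01, -0.05])
```

View pics/s5.png

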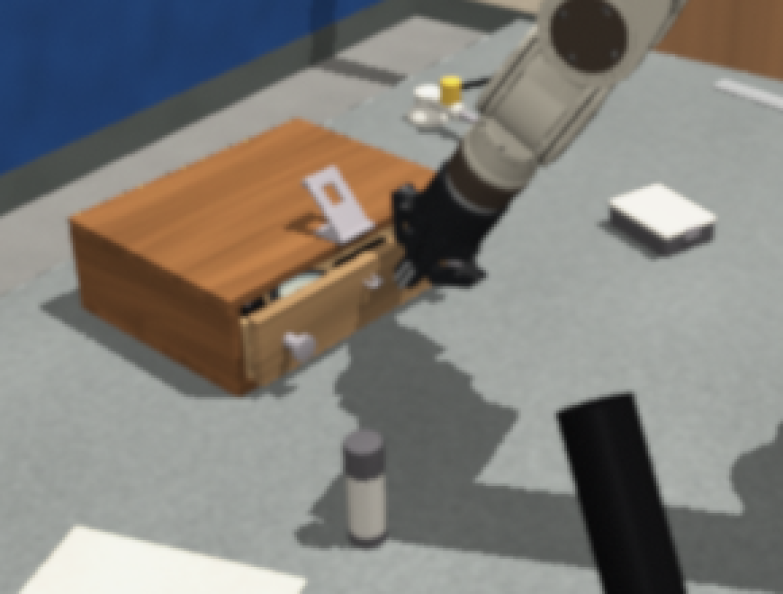

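The drawer is about 20 mm short of home, with the finger on its front right of the staple and the hasp untouched. I'll keep pushing and watch the force.

Emit:
{"method": "drive_tool", "body": {
  "rows": [
    {"dx": 0,"dy": 0.07,"dz": 0.05,"wx": 0,"wy": 0,"wz": 0,"hand": 0},
    {"dx": 0,"dy": 0.14,"dz": 0.1,"wx": 0,"wy": 0,"wz": 0,"hand": 0},
    {"dx": 0,"dy": 0.21,"dz": 0.15,"wx": 0,"wy": 0,"wz": 0,"hand": 0},
    {"dx": 0,"dy": 0.25,"dz": 0.18,"wx": 0,"wy": 0,"wz": 0,"hand": 0},
    {"dx": 0,"dy": 0.25,"dz": 0.18,"wx": 0,"wy": 0,"wz": 0,"hand": 0}
  ]
}}

```text
clock: 12.7
eef_pos: [0.5706, 0.0586, 0.0554]
tool_rot: [0.707, 0.642, 0.201, 0.219]
ft_force: [0.5, 0.8, 0.9]
grip_width: -0.0001
grasp_force: 0.0
```

Emit:
{"method": "drive_tool", "body": {
  "rows": [
    {"dx": 0,"dy": 0.05,"dz": 0.04,"wx": 0,"wy": 0,"wz": 0,"hand": 0},
    {"dx": 0,"dy": 0.1,"dz": 0.07,"wx": 0,"wy": 0,"wz": 0,"hand": 0},
    {"dx": 0,"dy": 0.15,"dz": 0.1,"wx": 0,"wy": 0,"wz": 0,"hand": 0},
    {"dx": 0,"dy": 0.15,"dz": 0.1,"wx": 0,"wy": 0,"wz": 0,"hand": 0}
  ]
}}

```text
clock: 13.1
eef_pos: [0.5761, 0.0579, 0.0539]
tool_rot: [0.707, 0.643, 0.199, 0.217]
ft_force: [-11.8, 1.2, 6.4]
grip_width: -0.0
grasp_force: 5.7
```

Emit:
{"method": "drive_tool", "body": {
  "rows": [
    {"dx": 0,"dy": 0.04,"dz": 0.03,"wx": 0,"wy": 0,"wz": 0,"hand": 0},
    {"dx": 0,"dy": 0.04,"dz": 0.03,"wx": 0,"wy": 0,"wz": 0,"hand": 0},
    {"dx": 0,"dy": -0.2,"dz": -0.14,"wx": 0,"wy": 0,"wz": 0,"hand": 0},
    {"dx": 0,"dy": -0.9,"dz": -0.63,"wx": 0,"wy": 0,"wz": 0,"hand": 0},
    {"dx": 0,"dy": -1.6,"dz": -1.1,"wx": 0,"wy": 0,"wz": 0,"hand": 0},
    {"dx": 0,"dy": -1.6,"dz": -2,"wx": 0,"wy": 0,"wz": 0,"hand": 0},
    {"dx": 0,"dy": -1.6,"dz": -2.9,"wx": 0,"wy": 0,"wz": 0,"hand": 0},
    {"dx": 0,"dy": -1.6,"dz": -3.5,"wx": 0,"wy": 0,"wz": 0,"hand": 0},
    {"dx": 0,"dy": -1.6,"dz": -3.5,"wx": 0,"wy": 0,"wz": 0,"hand": 0}
  ]
}}

```text
clock: 14.0
eef_pos: [0.4157, 0.0742, 0.1586]
tool_rot: [0.706, 0.641, 0.205, 0.221]
ft_force: [0.6, 0.6, 0.6]
grip_width: 0.0001
grasp_force: 0.0
```

```bash
python3 - <<'E'
from h import *
o=bot.get_obs();print(o["clock"],o["joint_pos"].round(3),o["eef_pos"].round(4))
im=bot.camera("side")
r=bot.look_for("side","hasp");print([(x["extent"],x["score"]) for x in r[:2]])
for n,p in(("hinge",(0,0,.114)),("tip",(.047,0,.163)),("cabL",(0,.16,.11)),("cabR",(0,-.16,.11)),("drwtop",(0,0,.088))):print(n,((w2px("side",cab(*p))-[160,160])*4).round())
cv2.imwrite("pics/s6.png",cv2.resize(im[160:310,160:340],None,fx=4,fy=4,interpolation=3)[:,:,::-1])
E
```

```text
14.0 [ 0.342 -0.205 -0.886  0.32  -0.24   1.938] [0.4157 0.0742 0.1586]
[([236.1, 206.3, 22.7, 29.2], 0.76)]
hinge [326. 222.]
tip [272. 136.]
cabL [144. 325.]
cabR [482. 143.]
drwtop [328. 255.]
```

View pics/s6.png

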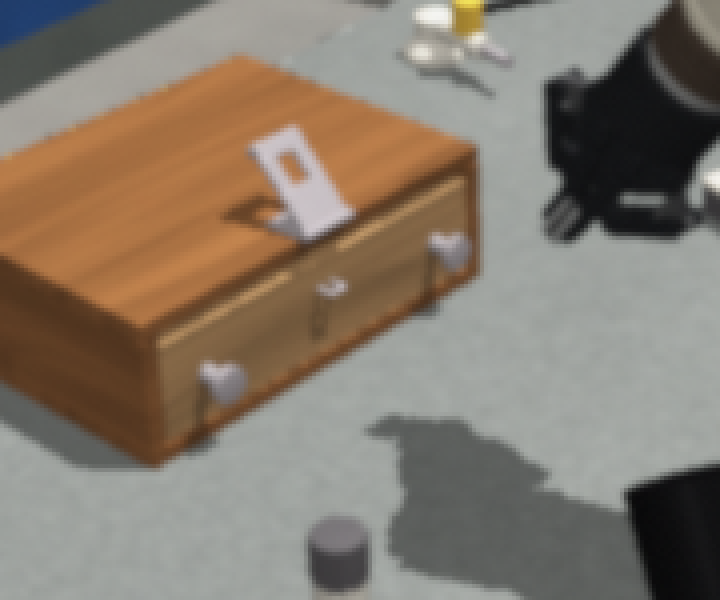

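The drawer is flush and the hasp still leans back, its tip near crop (272,136) and hinge near (326,222), both matching my model. I'll now go up, over and behind the hasp.

```bash
python3 - <<'E'
from h import *
print(bot.get_obs()["clock"])
for a,t in(((-.12,0,.25),35),((0,0,.26),0),((.085,0,.26),0),((.085,0,.156),0)):print(delta(cab(*a),tilt(t)))
E
```

```text
14.1
([0.793, 1.9, -0.978], [-0.04, -0.03, -0.05])
([0.799, 3.985, 0.228], [6.96, -0.04, -0.04])
([0.802, 5.381, 1.199], [6.96, -0.04, -0.04])
([0.793, 4.193, 2.906], [6.96, -0.04, -0.04])
```

Emit:
{"method": "drive_tool", "body": {
  "rows": [
    {"dx": 0.3,"dy": 0.6,"dz": -0.5,"wx": 0,"wy": 0,"wz": 0,"hand": 0},
    {"dx": 0.6,"dy": 1.3,"dz": -0.9,"wx": 0,"wy": 0,"wz": 0,"hand": 0},
    {"dx": 0.8,"dy": 1.9,"dz": -0.98,"wx": 0,"wy": 0,"wz": 0,"hand": 0},
    {"dx": 0.8,"dy": 2.5,"dz": -0.6,"wx": 1.7,"wy": 0,"wz": 0,"hand": 0},
    {"dx": 0.8,"dy": 3.1,"dz": -0.3,"wx": 3.4,"wy": 0,"wz": 0,"hand": 0},
    {"dx": 0.8,"dy": 3.6,"dz": 0,"wx": 5.1,"wy": 0,"wz": 0,"hand": 0},
    {"dx": 0.8,"dy": 3.98,"dz": 0.23,"wx": 6.8,"wy": 0,"wz": 0,"hand": 0},
    {"dx": 0.8,"dy": 4.6,"dz": 0.65,"wx": 6.96,"wy": 0,"wz": 0,"hand": 0},
    {"dx": 0.8,"dy": 5.1,"dz": 1.0,"wx": 6.96,"wy": 0,"wz": 0,"hand": 0},
    {"dx": 0.8,"dy": 5.38,"dz": 1.2,"wx": 6.96,"wy": 0,"wz": 0,"hand": 0},
    {"dx": 0.8,"dy": 5.38,"dz": 1.2,"wx": 6.96,"wy": 0,"wz": 0,"hand": 0},
    {"dx": 0.8,"dy": 5.38,"dz": 1.2,"wx": 6.96,"wy": 0,"wz": 0,"hand": 0}
  ]
}}

```text
clock: 15.3
eef_pos: [0.6725, 0.088, 0.2538]
tool_rot: [0.74, 0.672, -0.002, -0.004]
ft_force: [0.4, -0.0, -0.5]
grip_width: 0.0002
grasp_force: 0.0
```

```bash
python3 - <<'E'
from h import *
o=bot.get_obs();print(o["clock"],o["joint_pos"].round(3),"cab",(o["eef_pos"][:2]-C0)@CX,(o["eef_pos"][:2]-C0)@CY)
for a in((.085,0,.156),(-.035,0,.156)):print(delta(cab(*a),tilt(0)))
E
```

```text
15.3 [0.128 0.628 0.627 1.578 0.004 1.795] cab 0.0844505535598122 -0.0011418642989262104
([0.019, 0.027, 1.957], [-0.09, -0.02, -0.04])
([0.011, -2.373, 1.976], [-0.09, -0.02, -0.04])
```

Emit:
{"method": "drive_tool", "body": {
  "rows": [
    {"dx": 0.02,"dy": 0.03,"dz": 0.6,"wx": 0,"wy": 0,"wz": 0,"hand": 0},
    {"dx": 0.02,"dy": 0.03,"dz": 1.2,"wx": 0,"wy": 0,"wz": 0,"hand": 0},
    {"dx": 0.02,"dy": 0.03,"dz": 1.8,"wx": 0,"wy": 0,"wz": 0,"hand": 0},
    {"dx": 0.02,"dy": 0.03,"dz": 1.96,"wx": 0,"wy": 0,"wz": 0,"hand": 0},
    {"dx": 0.02,"dy": 0.03,"dz": 1.96,"wx": 0,"wy": 0,"wz": 0,"hand": 0},
    {"dx": 0.02,"dy": -0.2,"dz": 1.96,"wx": 0,"wy": 0,"wz": 0,"hand": 0},
    {"dx": 0.02,"dy": -0.4,"dz": 1.96,"wx": 0,"wy": 0,"wz": 0,"hand": 0},
    {"dx": 0.02,"dy": -0.6,"dz": 1.96,"wx": 0,"wy": 0,"wz": 0,"hand": 0},
    {"dx": 0.02,"dy": -0.8,"dz": 1.97,"wx": 0,"wy": 0,"wz": 0,"hand": 0},
    {"dx": 0.02,"dy": -1.0,"dz": 1.97,"wx": 0,"wy": 0,"wz": 0,"hand": 0},
    {"dx": 0.02,"dy": -1.2,"dz": 1.97,"wx": 0,"wy": 0,"wz": 0,"hand": 0},
    {"dx": 0.02,"dy": -1.4,"dz": 1.97,"wx": 0,"wy": 0,"wz": 0,"hand": 0},
    {"dx": 0.02,"dy": -1.6,"dz": 1.97,"wx": 0,"wy": 0,"wz": 0,"hand": 0},
    {"dx": 0.02,"dy": -1.75,"dz": 1.97,"wx": 0,"wy": 0,"wz": 0,"hand": 0},
    {"dx": 0.02,"dy": -1.9,"dz": 1.97,"wx": 0,"wy": 0,"wz": 0,"hand": 0},
    {"dx": 0.02,"dy": -2.05,"dz": 1.97,"wx": 0,"wy": 0,"wz": 0,"hand": 0},
    {"dx": 0.02,"dy": -2.05,"dz": 1.97,"wx": 0,"wy": 0,"wz": 0,"hand": 0},
    {"dx": 0.02,"dy": -2.05,"dz": 1.97,"wx": 0,"wy": 0,"wz": 0,"hand": 0}
  ]
}}

```text
clock: 17.1
eef_pos: [0.5702, 0.0995, 0.1592]
tool_rot: [0.74, 0.673, -0.0, -0.002]
ft_force: [0.2, -0.2, 0.7]
grip_width: -0.0
grasp_force: 0.0
```

```bash
python3 - <<'E'
from h import *
o=bot.get_obs();print(o["clock"],"cab",(o["eef_pos"][:2]-C0)@CX,(o["eef_pos"][:2]-C0)@CY)
im=bot.camera("side")
cv2.imwrite("pics/s7.png",cv2.resize(im[160:310,160:340],None,fx=4,fy=4,interpolation=3)[:,:,::-1])
E
```

```text
17.1 cab -0.01845110377714097 0.000936988935075417
```

View pics/s7.png

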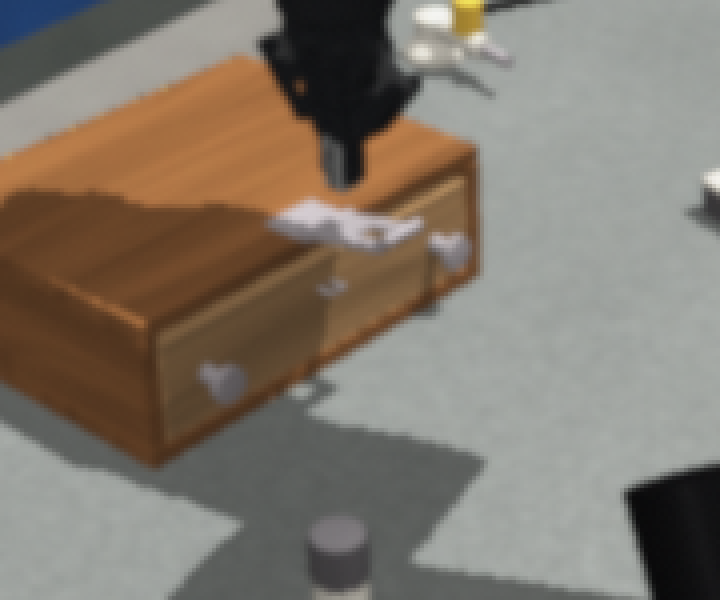

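The hasp has passed upright and is swinging down, pointing outward at about crop (350,225). I'll lift the tool away and let it settle.

Emit:
{"method": "drive_tool", "body": {
  "rows": [
    {"dx": 0,"dy": 0,"dz": -0.5,"wx": 0,"wy": 0,"wz": 0,"hand": 0},
    {"dx": 0,"dy": 0,"dz": -1,"wx": 0,"wy": 0,"wz": 0,"hand": 0},
    {"dx": 0,"dy": -0.7,"dz": -1.4,"wx": 0,"wy": 0,"wz": 0,"hand": 0},
    {"dx": 0,"dy": -1.4,"dz": -1.4,"wx": 0,"wy": 0,"wz": 0,"hand": 0},
    {"dx": 0,"dy": -2.1,"dz": -1.4,"wx": 0,"wy": 0,"wz": 0,"hand": 0},
    {"dx": 0,"dy": -2.8,"dz": -1.4,"wx": 0,"wy": 0,"wz": 0,"hand": 0},
    {"dx": 0,"dy": -3.5,"dz": -1.4,"wx": 0,"wy": 0,"wz": 0,"hand": 0},
    {"dx": 0,"dy": -3.5,"dz": -1.4,"wx": 0,"wy": 0,"wz": 0,"hand": 0},
    {"dx": 0,"dy": -3.5,"dz": -1.4,"wx": 0,"wy": 0,"wz": 0,"hand": 0},
    {"dx": 0,"dy": -3.5,"dz": -1.4,"wx": 0,"wy": 0,"wz": 0,"hand": 0}
  ]
}}

```text
clock: 18.15
eef_pos: [0.3976, 0.116, 0.2302]
tool_rot: [0.74, 0.673, 0.0, -0.002]
ft_force: [0.6, -0.3, -0.5]
grip_width: 0.0
grasp_force: 0.0
```

```bash
python3 - <<'E'
from h import *
print(bot.get_obs()["clock"],bot.get_obs()["eef_pos"])
im=bot.camera("side");r=bot.look_for("side","hasp");print([(x["extent"],x["score"]) for x in r[:2]])
for n,p in(("hinge",(-.004,0,.114)),("tip0",(-.006,0,.046)),("tip.5",(-.033,0,.054)),("staple",(-.014,0,.066))):print(n,w2px("side",cab(*p)).round(1),((w2px("side",cab(*p))-[190,190])*8).round())
cv2.imwrite("pics/s8.png",cv2.resize(im[190:260,190:280],None,fx=8,fy=8,interpolation=3)[:,:,::-1])
E
```

```text
18.15 [0.39762828 0.11599376 0.2302052 ]
[([245.2, 227.4, 15.2, 30.7], 0.56)]
hinge [242.6 215.9] [421. 207.]
tip0 [244.3 237.8] [434. 383.]
tip.5 [251.3 238.7] [491. 389.]
staple [246.1 232.5] [448. 340.]
```

View pics/s8.png

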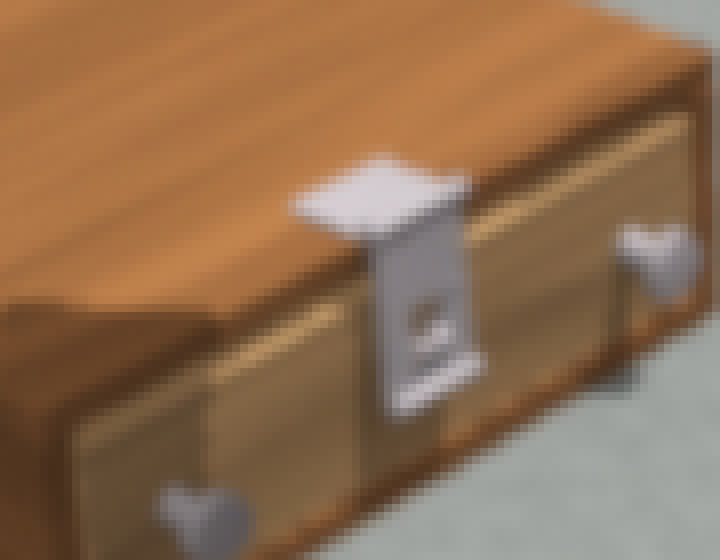

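The hasp hangs flat on the drawer front with the staple in its slot. Its tip is at crop (435,385), against a predicted (434,383) for angle 0. The drawer is home, so I'm handing in.

```bash
python3 -c "
from workcell import bot
print(bot.job_done())"
```

```text
the job is handed in; nothing more can be done
None
```

The magnifier lies flat in the drawer, the drawer is pushed home with the hasp hanging over its staple, the slide box and glue stick were left alone, and the job was handed in at about 18 s (no verdict was returned).

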